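# Centre-dot two stripped screws on a phone frame

### The arm

A 6-joint arm with a two-finger parallel gripper is mounted at the origin on the work surface. World frame = base frame: x ahead of the robot, y to its left, z up, the work surface at z = 0. Lengths are in m, angles in rad, forces in N, time in s.
With the tool pointing down it reaches from about 0.35 to 0.85 m from the base axis. Payload 8.1 kg.
Tool frame: the origin (TCP) lies at the very end of the fingers, on their centre line; the grasp point (between the pads) lies 19 mm behind it; z points along the fingers, y is the direction in which the jaws open and shut (so a half turn about z gives the same grasp; the last joint's range is limited). The gripper opens to 93 mm and grips with 3 to 60 N. Pads are 15 mm wide; open, the fingers measure 128 mm over their backs; the gripper's body (75 mm by 188 mm) begins 65 mm behind the grasp point.
Start: joints at [1.156, 0.13, 1.488, -0, 1.523, -0.085], TCP at [0.194, 0.568, 0.188] pointing down, gripper open.
Joint ranges: [-2.96, 2.96], [-0.89, 2.26], [0.02, 2.5], [-1.34, 4.48], [0, 2.73], [-2.66, 2.66]. Speed limits (rad/s): [2.39, 2.39, 2.79, 3.14, 3.14, 3.14].

### API

Orientations are given as a rotation vector (axis times angle).
In Python, from plant import robot gives the robot as it stands.
- The arm moves only by the shell command python3 -m inch 'ROWS' [FORCE]. ROWS is JSON, a list that holds one entry, the list of rows, each a list of 7 numbers: the shift along the tool's x, y, z in cm, then the turn, a rotation vector about the tool's x, y, z in degrees, then the gripper command: -1 is fully open, 1 is shut, values between are in proportion. A call has 1 to 5 rows; each row shifts and turns the commanded pose from where the row before left it, along the tool's axes as they then stand; what a row does not reach is not made up. A row lasts 1/10 s, in which the tool goes at most 50 mm and 8.59 degrees, less where a joint would pass 70% of its speed; a pose out of reach is approached as far as the arm can. A call with a gripper value outside its range is refused whole. The fingers move at their own pace and stop on an object; FORCE is the grip in N (left out, the last holds). Time passes only in rows, so rows that do not move let the fingers close. It gives the time, the measured TCP pose, the force and the opening at its end, in the units of the state.
- robot.read_state(): the state, without advancing time (a new reading comes with each control period).
- robot.read_camera(name): name is "scene" or "side" or "wrist"; returns a dict with "image" (400x640x3 uint8, blue, green, red), "K" (3x3 intrinsics, pixels), "R" (3x3) and "t" (3): a world point X has camera coordinates R X + t; the wrist camera has in their place "tool_from_camera" (4x4, takes a point from camera to tool coordinates, whose origin is the TCP and whose axes are the flange's). Camera axes: x right, y down, z forward; pixel columns grow to the right and rows downward; lengths in m; the calibration is good to about 2 mm. A picture is of the moment at which its call begins: read the wrist's pose just before it. There is no depth.
- robot.close_job(): hands the job in, once; it reports no verdict.
The state is a dict: "t": time; "q": joint angles; "dq": joint speeds; "joint_torque": joint torques, N m; "tool_pos": TCP position; "orientation": TCP orientation; "force": force on the tool from outside, world axes, zero at the start; "wrist_torque": the same for the moment, N m; "opening": finger opening in m.
Only numpy, scipy, OpenCV 4.12 (cv2) and the standard library are available. Lean on these libraries where they do the work, as an engineer would, in place of code of your own. Each camera call takes 0.05 s, during which the arm holds its last target. There are 200 camera calls.

### The job

Two stripped screws on the clamped phone frame need a centre dot before drilling: move the loose loudspeaker module that covers the red-ringed one into the white parts tray, then take the red-topped spring punch from its stand and dot first the red-ringed and then the yellow-ringed screw. For each dot hold the punch upright with its tip inside the painted ring, press straight down until the sprung nose is about half in, hold it there a moment and lift straight off clear of the frame; never bottom the nose out or press or drag it on the frame outside those two rings. Finally stand the punch back in the well it came from and leave all the other things where they are.

Things in the scene. Friction and masses are not known exactly. Their poses are not given: they have to be found in the camera images.
- jig: Fixed black jig 110 x 190 mm (its x, y) with an aluminium phone frame 75 x 150 mm clamped flat in its middle. Origin: centre of the underside, on the bench; z up, y along the phone's length. The frame's flat rigid top is 24 mm above the origin and nothing fixed on the jig is higher. It carries four screws, one near each corner about (+-18, +-48) mm from the middle, give or take 4 mm.
- screw_red: Stripped screw to be dotted first: small steel head inside a red painted ring, inner diameter 10 mm, outer 18 mm, flush with the frame (under 1 mm proud). Origin: its centre on the frame's top surface. At the start the loudspeaker module lies over it. Which corner it is in varies.
- screw_yellow: Stripped screw to be dotted second: the same, ringed in yellow. Origin: its centre on the frame's top surface. The two screws without rings are sound.
- speaker: Loose black loudspeaker module, a block 20 x 34 x 13 mm (its x, y, z), about 25 g, lying flat on the phone frame. Origin: centre of its underside; z up.
- tray: Fixed white open parts tray, outside 120 x 90 mm (x, y), 22 mm high, walls 4 mm, inner floor about 4 mm above the bench, empty. Origin: centre of its underside. It stands on one side of the jig, the tool stand on the other; which side varies.
- stand: Fixed black tool stand, block 160 x 60 x 55 mm (its x, y, z) with three square wells, 24 mm wide and 50 mm deep, in a row along its x at -50, 0 and +50 mm. Origin: centre of its underside. Each well holds one tool, upright; which is in which varies.
- punch: Loose upright spring punch, 112 mm long, 120 g. Heights above its tip: brass nose 0-14, 18 mm barrel 14-45, 32 mm flange 45-49, round banded steel grip of 19 mm diameter 49-91, red ball of 24 mm diameter to 112. Origin: on the axis at the relaxed tip; z up towards the ball. In the stand the flange rests on the stand's top, the tip 10 mm above the bench, nothing under it.
- punch_nose (a joint): How far the punch's spring nose is pushed in, in m: 0 relaxed, 0.010 bottomed out. The spring takes 3 N to start and 1.2 N more per mm (about 9 N half way, 15 N bottomed).
- punch_tip (a point): The tip of the punch's brass nose, 8 mm thick with a 5 mm flat end: centre of that end face (moves with the nose).
- driver_blue: Loose screwdriver of the same shape as the punch but with a blue ball, in another well of the stand, 50 or 100 mm from the punch. Origin 10 mm above the bench, on its axis. Leave alone.
- driver_grey: Loose screwdriver of the same size with black grip and a plain grey end, no ball, in the third well. Origin 10 mm above the bench, on its axis. Leave alone.
- bottle: Loose glass dispenser bottle 48 mm in diameter, 105 mm high, upright on the bench beside the jig. Origin: centre of its underside. Leave alone.
- blower: Loose green air blower bulb 52 mm in diameter, 125 mm high, upright on the bench beside the jig. Origin: centre of its underside. Leave alone.
- battery: Loose flat black phone battery 38 x 92 x 6 mm lying on the bench on the robot's side of the jig. Origin: centre of its underside. Leave alone.
- old_phone: Loose lilac phone 72 x 148 x 9 mm with rubber bands, lying on the bench beyond the jig. Origin: centre of its underside. Leave alone.
- tweezers: Loose steel tweezers 118 x 12 x 5 mm lying on the bench on the robot's side of the jig. Origin: middle of the underside; x towards the points. Leave alone.
There are look-alikes about, which are no part of the job. Leave any pink look-alike of the punch alone.

How it is judged:
On the way, in this order (a step that is already met when the one before it is completed fails the run):
1. the loudspeaker module lies in the parts tray, released (x of speaker in the frame of tray between -0.05 and 0.05 m and y of speaker in the frame of tray between -0.036 and 0.036 m and z of speaker in the frame of tray below 0.02 m and linear speed of speaker below 0.03 m/s and contact force between the fingers and speaker below 0.1 N), for 0.2 s.
2. the punch presses upright inside the red ring with its nose 2.5 to 7.5 mm in (value of joint punch_nose between 0.0025 and 0.0075 m and contact force between punch and jig above 4 N and angle between punch's own z axis and vertical below 0.12 rad and horizontal distance between punch_tip and screw_red below 0.005 m), for 0.4 s.
3. the punch is lifted clear of the frame (z of punch_tip in the frame of jig above 0.034 m).
4. the punch presses upright inside the yellow ring with its nose 2.5 to 7.5 mm in (value of joint punch_nose between 0.0025 and 0.0075 m and contact force between punch and jig above 4 N and angle between punch's own z axis and vertical below 0.12 rad and horizontal distance between punch_tip and screw_yellow below 0.005 m), for 0.4 s.
5. the punch is lifted clear of the frame (z of punch_tip in the frame of jig above 0.034 m).
At the end, for the whole second after the job is handed in: The loudspeaker module lies at rest in the parts tray (origin within 50 mm in x and 36 mm in y of the tray's centre and less than 20 mm above the tray's underside); the punch stands released and still in the well it came from, within 12 mm of where it started and less than 0.12 rad off upright (x of speaker in the frame of tray between -0.05 and 0.05 m and y of speaker in the frame of tray between -0.036 and 0.036 m and z of speaker in the frame of tray below 0.02 m and linear speed of speaker below 0.03 m/s and distance of punch from where it was at the start of the episode below 0.012 m and angle between punch's own z axis and vertical below 0.12 rad and linear speed of punch below 0.02 m/s); the robot touches nothing.
It fails at once if the punch is pressed or dragged on the frame or jig with its tip more than 6 mm from the centres of both ringed screws (contact force between punch and jig above 1.5 N and horizontal distance between punch_tip and screw_red above 0.006 m and horizontal distance between punch_tip and screw_yellow above 0.006 m).
It fails at once if the punch is pressed on the frame while more than 0.15 rad off upright (contact force between punch and jig above 3 N and angle between punch's own z axis and vertical above 0.15 rad).
It fails at once if the nose is bottomed out (more than 9.3 mm in) (value of joint punch_nose above 0.0093 m).
It fails at once if a bystander is moved by more than 30 mm (distance of any of driver_blue, driver_grey, bottle, blower, battery, old_phone, tweezers from where it was at the start of the episode above 0.03 m).
It also fails if it takes over 72 s, if anything falls off the work surface, if the arm or the gripper's body presses on something with over 40 N, if the wrist force passes 120 N, or if a joint passes its speed limit or range.

## Working session

There is one attempt and no reset: what is moved stays moved. The work goes in short steps, Python scripts to look and compute and a shell command to move; the robot and the scene stay as the last step left them, time stands still between calls to the robot, and variables do not carry over. Pictures are saved under pics/ and viewed, about 8 in all and at most 12, crops included, and the job is handed in when it is done.

```bash
mkdir -p pics; ls; cat > h.py <<'E'
import numpy as np, cv2
from scipy.spatial.transform import Rotation as Ro
from plant import robot
def cam(n):
    s=robot.read_state(); c=robot.read_camera(n); K=np.array(c["K"])
    if n=="wrist":
        T=np.array(c["tool_from_camera"]); Rt=Ro.from_rotvec(s["orientation"]).as_matrix()
        Rwc=Rt@T[:3,:3]; o=Rt@T[:3,3]+np.array(s["tool_pos"])
    else:
        R=np.array(c["R"]); Rwc=R.T; o=-R.T@np.array(c["t"])
    return dict(im=np.array(c["image"]),K=K,R=Rwc,o=o,s=s)
def ray(c,u,v):
    d=c["R"]@np.linalg.inv(c["K"])@np.array([u,v,1.]); return c["o"],d/np.linalg.norm(d)
def onz(c,u,v,z):
    o,d=ray(c,u,v); return o+d*(z-o[2])/d[2]
def proj(c,X):
    p=c["K"]@c["R"].T@(np.array(X)-c["o"]); return p[:2]/p[2]
def tri(c1,p1,c2,p2):
    A=np.zeros((3,3));b=np.zeros(3)
    for c,p in((c1,p1),(c2,p2)):
        o,d=ray(c,*p);M=np.eye(3)-np.outer(d,d);A+=M;b+=M@o
    return np.linalg.solve(A,b)
E
python3 - <<'E'
from h import *
import pickle
a={n:cam(n) for n in("scene","side","wrist")}
pickle.dump(a,open("a.pkl","wb"))
for n in a: cv2.imwrite(f"pics/{n}0.png",a[n]["im"]); print(n,a[n]["o"].round(3),a[n]["R"][:,2].round(2))
print(a["wrist"]["s"])
E
```

```text
pics
scene [1.064 0.181 0.868] [-0.53 -0.21 -0.82]
side [ 0.388 -0.895  0.933] [ 0.14  0.69 -0.71]
wrist [0.115 0.595 0.385] [ 0.28 -0.1  -0.95]
{'t': 0.1, 'q': array([ 1.15560647e+00,  1.31089701e-01,  1.48918124e+00,  1.79842714e-06,
        1.52298618e+00, -8.53829384e-02]), 'dq': array([-0.00046328, -0.00342677, -0.00237405,  0.0014216 , -0.00042495,
        0.00074273]), 'joint_torque': array([ 1.80771884e-03, -5.61337709e+01, -4.93096304e+01,  7.70818535e-02,
        2.91570404e-02, -4.87880789e-05]), 'tool_pos': array([0.19405549, 0.56715376, 0.186584  ]), 'orientation': array([-5.15646747e-01, -3.09856505e+00,  2.53204477e-03]), 'force': array([ 0.01282276,  0.31382312, -0.1882261 ]), 'wrist_torque': array([-0.00198809, -0.00026959,  0.02483998]), 'opening': 0.09291483167720804}
```

View pics/scene0.png

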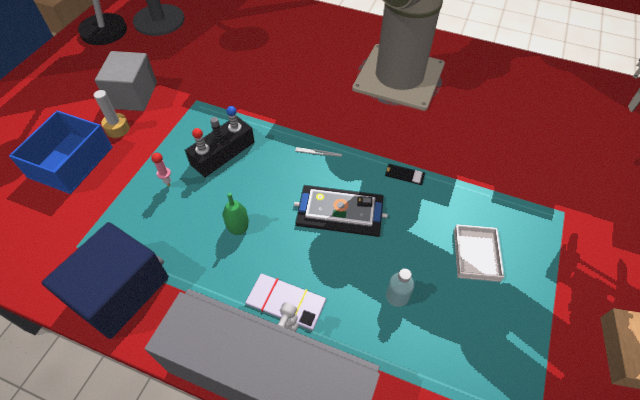

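View pics/side0.png

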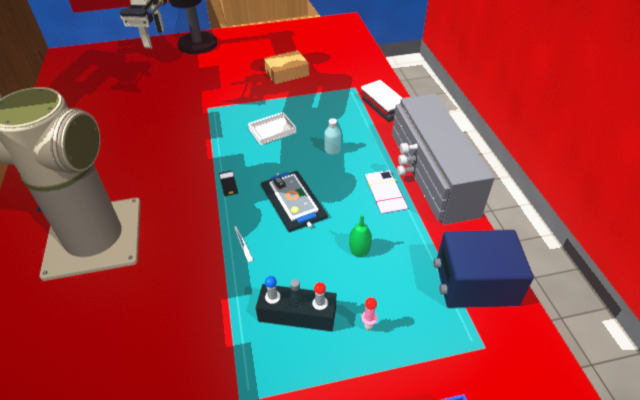

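Scene: stand at (220,148), with red ball (197,133), grey end (214,124) and blue ball (232,111). The pink look-alike stands outside the stand at (157,158). Jig is at (340,210), with a yellow ring at about (320,197) and the dark block (speaker) at about (366,201). Tray is at (478,252). Side view agrees: red ball (320,288), pink (370,303), tray (272,128).

```bash
python3 - <<'E'
from h import *
import pickle
a=pickle.load(open("a.pkl","rb")); S,D=a["scene"],a["side"]
for n,p,q in(("red",(197,133),(320,288)),("blue",(232,111),(271,282)),("pink",(157,158),(371,303))): print(n,tri(S,p,D,q).round(3))
print("tray",onz(S,478,252,.012).round(3),onz(D,272,128,.012).round(3))
print("spk",onz(S,366,200,.037).round(3),onz(D,279,182,.037).round(3))
print("yel",onz(S,320,197,.024).round(3),onz(D,294,210,.024).round(3))
print("jig",onz(S,340,210,.02).round(3))
print("bottle",onz(S,400,298,0).round(3),onz(D,333,150,0).round(3),"blower",onz(S,236,230,0).round(3))
c1=cv2.resize(S["im"][175:245,280:400],None,fx=6,fy=6,interpolation=2)[:, :400*2]
c2=cv2.resize(S["im"][100:190,140:260],None,fx=3,fy=3,interpolation=2)
c3=cv2.resize(D["im"][265:335,250:390],None,fx=3,fy=3,interpolation=2)
c3=cv2.resize(c3,(360,180)); out=np.zeros((600,720,3),np.uint8); out[:420]=c1[:420,:720]
out[420:600,:360]=c3; out[420:600,360:]=cv2.resize(c2,(360,270))[:180]
cv2.imwrite("pics/crop1.png",out)
E
```

```text
red [ 0.5   -0.348  0.111]
blue [ 0.407 -0.309  0.11 ]
pink [ 0.591 -0.397  0.1  ]
tray [0.499 0.321 0.012] [0.5   0.318 0.012]
spk [0.478 0.058 0.037] [0.479 0.05  0.037]
yel [ 0.501 -0.044  0.024] [ 0.501 -0.047  0.024]
jig [0.515 0.01  0.02 ]
bottle [0.658 0.196 0.   ] [0.66  0.186 0.   ] blower [ 0.64 -0.19 -0.  ]
```

View pics/crop1.png

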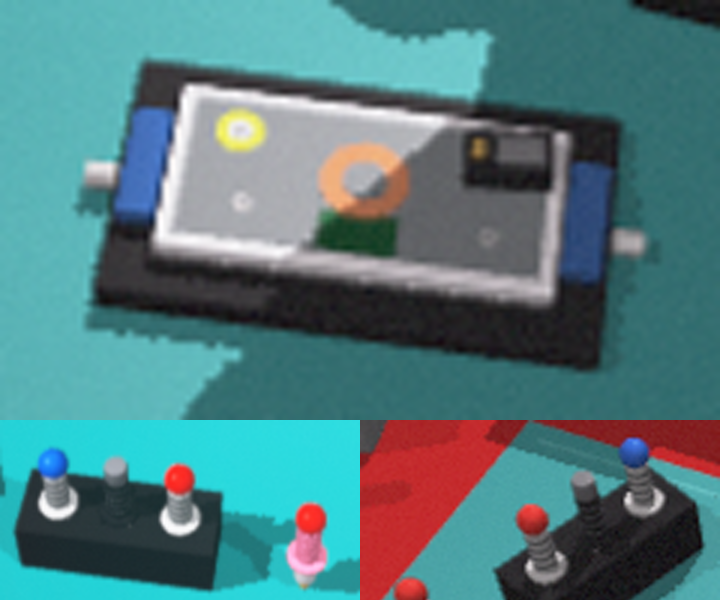

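Confirmed: the red ball with the steel banded grip in the stand's end well is the punch. The pink-bodied one outside the stand is the decoy. In the crop, the yellow ring is at the jig's left and the speaker at its far right corner. Moving above the speaker.

```bash
R='[-2.9,-2.6,-0.2,0,0,0,-1]'
python3 -m inch '[[[-2.9,-2.6,-0.2,0,0,0,-1],[-2.9,-2.6,-0.2,0,0,0,-1],[-2.9,-2.6,-0.2,0,0,0,-1],[-2.9,-2.6,-0.2,0,0,0,-1],[-2.9,-2.6,-0.2,0,0,0,-1]]]' 
python3 -m inch '[[[-2.9,-2.6,-0.2,0,0,0,-1],[-2.9,-2.6,-0.2,0,0,0,-1],[-2.9,-2.6,-0.2,0,0,0,-1],[-2.9,-2.6,-0.2,0,0,0,-1],[-2.9,-2.6,-0.2,0,0,0,-1]]]' 
python3 -m inch '[[[-2.9,-2.6,-0.2,0,0,0,-1],[-2.9,-2.6,-0.2,0,0,0,-1],[-2.9,-2.6,-0.2,0,0,0,-1],[-2.9,-2.6,-0.2,0,0,0,-1],[-2.9,-2.6,-0.2,0,0,0,-1]]]' 
python3 -m inch '[[[0,0,0,0,0,-7,-1],[0,0,0,0,0,-7,-1],[0,0,0,0,0,-7,-1],[0,0,0,0,0,-7,-1],[0,0,0,0,0,0,-1]]]' 
python3 - <<'E'
from h import *
import pickle
a=cam("wrist"); pickle.dump(a,open("w1.pkl","wb")); cv2.imwrite("pics/w1.png",a["im"])
print(Ro.from_rotvec(a["s"]["orientation"]).as_matrix().round(3),a["s"]["tool_pos"])
E
```

```text
t: 0.65
tool_pos: [0.2897, 0.3962, 0.1973]
orientation: [-0.515, -3.099, 0.001]
force: [0.7, -0.2, 0.1]
opening: 0.0931
t: 1.15
tool_pos: [0.3848, 0.2263, 0.2075]
orientation: [0.515, 3.099, 0.0]
force: [0.1, -0.2, -0.4]
opening: 0.0924
t: 1.65
tool_pos: [0.48, 0.0563, 0.2175]
orientation: [-0.516, -3.099, -0.0]
force: [0.2, 0.4, -0.4]
opening: 0.0928
t: 2.15
tool_pos: [0.4794, 0.0578, 0.2172]
orientation: [0.252, -3.131, -0.0]
force: [0.2, 0.2, -0.0]
opening: 0.0932
[[-0.987 -0.16  -0.001]
 [-0.16   0.987 -0.   ]
 [ 0.001  0.    -1.   ]] [0.47935557 0.05775071 0.21724722]
```

View pics/w1.png

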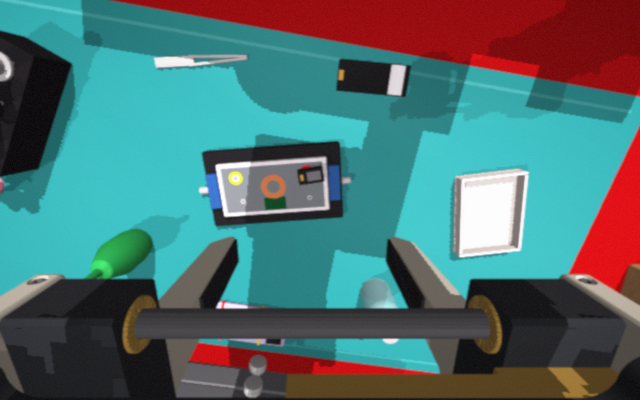

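```bash
python3 - <<'E'
from h import *
import pickle
c=pickle.load(open("w1.pkl","rb"));im=c["im"]
print("cam",c["o"].round(3),c["R"][:,2].round(2))
P=[onz(c,u,v,.024)[:2] for u,v in((216,164),(328,155),(332,210),(222,218))]
print(np.round(P,4)); 
for i,j in((0,1),(3,2)): d=P[j]-P[i]; print("yaw",np.degrees(np.arctan2(d[1],d[0])),np.linalg.norm(d))
print("jig c",np.mean(P,0))
T=[onz(c,u,v,.022)[:2] for u,v in((455,176),(527,170),(523,250),(458,257))]
print("tray",np.round(T,4),np.mean(T,0))
h=cv2.cvtColor(im,cv2.COLOR_BGR2HSV)
m=cv2.inRange(h,(22,90,120),(38,255,255)); m[:,:]=m*((np.indices(m.shape)[1]>210)&(np.indices(m.shape)[1]<260)&(np.indices(m.shape)[0]>160)&(np.indices(m.shape)[0]<200))
y,x=np.nonzero(m); print("yel px",x.mean(),y.mean(),len(x),onz(c,x.mean(),y.mean(),.024))
cv2.imwrite("pics/w1c.png",cv2.resize(im[145:225,200:350],None,fx=5,fy=5,interpolation=2))
E
```

```text
cam [0.397 0.044 0.415] [ 0.3   0.05 -0.95]
[[ 0.4864 -0.0716]
 [ 0.4504  0.0751]
 [ 0.5259  0.0943]
 [ 0.5628 -0.0582]]
yaw 103.76891432646943 0.15100411044615594
yaw 103.57277307843087 0.15697055585893055
jig c [0.50639085 0.00990937]
tray [[0.4513 0.2521]
 [0.4276 0.3465]
 [0.5432 0.386 ]
 [0.5698 0.2942]] [0.49796616 0.31971903]
yel px 235.15151515151516 177.83838383838383 99 [ 0.50131091 -0.04455892  0.024     ]
```

View pics/w1c.png

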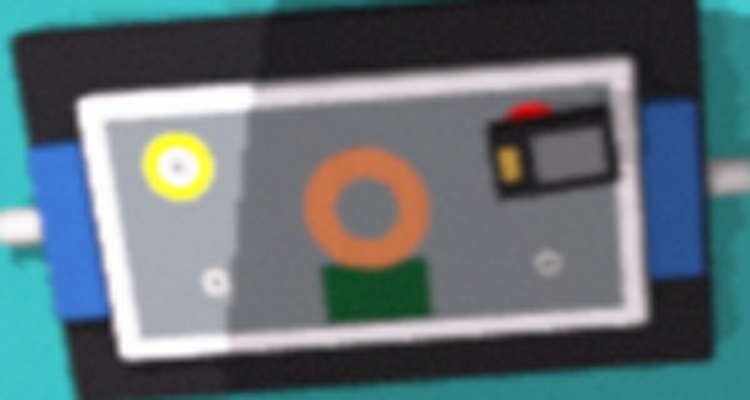

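```bash
python3 - <<'E'
from h import *
import pickle
c=pickle.load(open("w1.pkl","rb"))
f=lambda u,v:(200+u/5,145+v/5)
P=[onz(c,*f(u,v),.036)[:2] for u,v in((490,123),(605,106),(618,182),(499,199))]
print(np.round(P,4),np.mean(P,0))
for i,j in((0,1),(3,2)): d=P[j]-P[i]; print(np.degrees(np.arctan2(d[1],d[0])),np.linalg.norm(d))
R=Ro.from_rotvec(c["s"]["orientation"]).as_matrix()
print("tool shift cm",R[:,:2].T@(np.r_[np.mean(P,0),0]-np.r_[c["s"]["tool_pos"][:2],0])*100)
E
```

```text
[[0.4739 0.0387]
 [0.4647 0.0677]
 [0.4842 0.0745]
 [0.4939 0.044 ]] [0.47915928 0.05622847]
107.67741894052497 0.03047485036011204
107.52536930898376 0.03201598619897202
tool shift cm [ 0.04373872 -0.14712076]
```

```bash
python3 -m inch '[[[0,-0.15,4.5,0,0,-8.4,-0.3],[0,0,4.5,0,0,0,-0.3],[0,0,4.5,0,0,0,-0.3],[0,0,4.5,0,0,0,-0.3],[0,0,1.0,0,0,0,-0.3]]]'  8
python3 -m inch '[[[0,0,0,0,0,0,-0.3],[0,0,0,0,0,0,0.6],[0,0,0,0,0,0,0.6],[0,0,0,0,0,0,0.6],[0,0,0,0,0,0,0.6]]]' 8
python3 -m inch '[[[0,0,0,0,0,0,0.6],[0,0,0,0,0,0,0.6],[0,0,0,0,0,0,0.6],[0,0,0,0,0,0,0.6]]]' 8
```

```text
t: 2.7
tool_pos: [0.4749, 0.0563, 0.022]
orientation: [0.472, -3.097, -0.002]
force: [-1.3, 0.6, 0.4]
opening: 0.0615
t: 3.2
tool_pos: [0.481, 0.0564, 0.029]
orientation: [-0.477, 3.103, -0.001]
force: [0.2, 0.4, -0.1]
opening: 0.0332
t: 3.6
tool_pos: [0.4797, 0.0563, 0.0275]
orientation: [0.478, -3.105, -0.0]
force: [-0.9, 0.2, 0.1]
opening: 0.0189
```

```bash
python3 -m inch '[[[0,0,-4,0,0,0,0.6],[0,0,-4,0,0,0,0.6],[0,0,-2,0,0,0,0.6],[0,0,0,0,0,0,0.6],[0,0,0,0,0,0,0.6]]]'
python3 - <<'E'
from h import *
import pickle
a=cam("wrist"); b=cam("side"); pickle.dump(a,open("w2.pkl","wb"))
o=np.vstack([a["im"][60:310],cv2.resize(b["im"][130:250,200:400],(640,384))[:340]])
cv2.imwrite("pics/w2.png",o); print(a["s"]["tool_pos"],a["s"]["opening"],a["s"]["force"])
E
```

```text
t: 4.1
tool_pos: [0.4799, 0.0563, 0.1274]
orientation: [-0.478, 3.105, -0.0]
force: [-0.4, 0.5, -0.2]
opening: 0.0184
[0.47989068 0.05633277 0.12736846] 0.018448007636253275 [-0.37245424  0.49343672 -0.21620971]
```

View pics/w2.png

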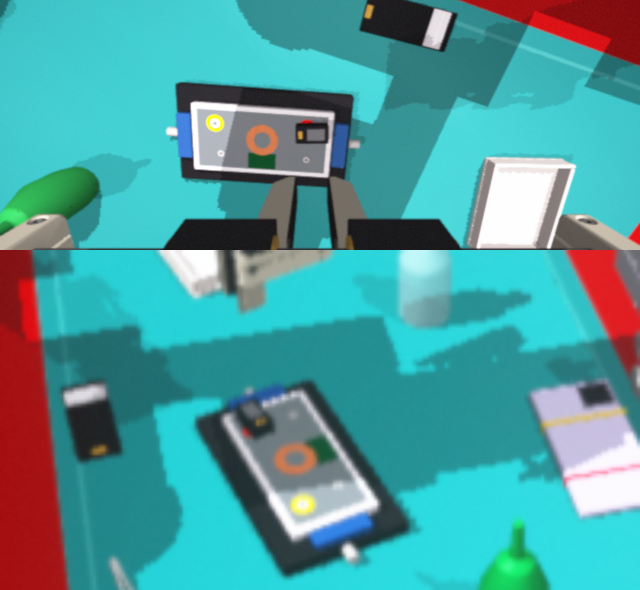

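```bash
python3 - <<'E'
from h import *
import pickle
a=pickle.load(open("w2.pkl","rb")); b=pickle.load(open("a.pkl","rb"))["side"]
p=a["s"]["tool_pos"]; print("tcp px wrist",proj(a,p),"side",proj(b,p))
P=onz(a,312,192,.037); print("spk",P)
R=a["R"]; print(a["o"]-p, R[:,2])
Rt=Ro.from_rotvec(a["s"]["orientation"]).as_matrix(); print(Rt.round(3)); print("yel",onz(a,215,183,.024))
E
```

```text
tcp px wrist [311.89209503 229.5488913 ] side [276.14657762 154.26843196]
spk [0.47681769 0.05556026 0.037     ]
[-0.07998178 -0.02536886  0.19792023] [ 0.28669666  0.09076667 -0.95371192]
[[-0.954 -0.301  0.   ]
 [-0.301  0.954 -0.   ]
 [-0.    -0.    -1.   ]]
yel [ 0.50165521 -0.04413132  0.024     ]
```

```bash
python3 - <<'E'
from h import *
import pickle
a=pickle.load(open("w2.pkl","rb")); b=pickle.load(open("a.pkl","rb"))["side"]
p=a["s"]["tool_pos"];Rt=Ro.from_rotvec(a["s"]["orientation"]).as_matrix()
print(a["K"][0])
for dz in(0,.01,.02):
  for s in(-1,1):
    for x in (-.0075,.0075):
      q=p+Rt@np.array([x,s*.0092,-dz]); print(dz,s,x,proj(a,q).round(1),proj(b,q).round(1))
E
```

```text
[292.89930161   0.         311.78465556]
0 -1 -0.0075 [299.4 239. ] [280.5 155.3]
0 -1 0.0075 [299.2 220. ] [275.1 157.3]
0 1 -0.0075 [324.4 238.9] [277.2 151.3]
0 1 0.0075 [324.6 219.9] [271.9 153.2]
0.01 -1 -0.0075 [298.9 244.9] [280.2 152.2]
0.01 -1 0.0075 [298.6 225.2] [274.8 154.3]
0.01 1 -0.0075 [324.9 244.9] [276.9 148.2]
0.01 1 0.0075 [325.2 225.2] [271.5 150.2]
0.02 -1 -0.0075 [298.3 251.5] [279.9 149.2]
0.02 -1 0.0075 [297.9 230.9] [274.5 151.2]
0.02 1 -0.0075 [325.6 251.5] [276.6 145.1]
0.02 1 0.0075 [325.9 230.9] [271.2 147.1]
```

```bash
python3 - <<'E'
from h import *
b=cam("scene"); d=cam("side")
p=b["s"]["tool_pos"]; print(p,proj(b,p),proj(d,p))
u,v=proj(b,p).astype(int); x,y=proj(d,p).astype(int)
A=cv2.resize(b["im"][v-70:v+50,u-60:u+60],(400,400),interpolation=2);B=cv2.resize(d["im"][y-70:y+50,x-60:x+60],(400,400),interpolation=2)
for I in(A,B): cv2.circle(I,(200,233),4,(255,0,255),1)
cv2.imwrite("pics/w3.png",np.hstack([A,B]))
E
```

```text
[0.47864225 0.0563257  0.12579912] [368.94037662 175.44962852] [275.70577795 154.82145461]
```

View pics/w3.png

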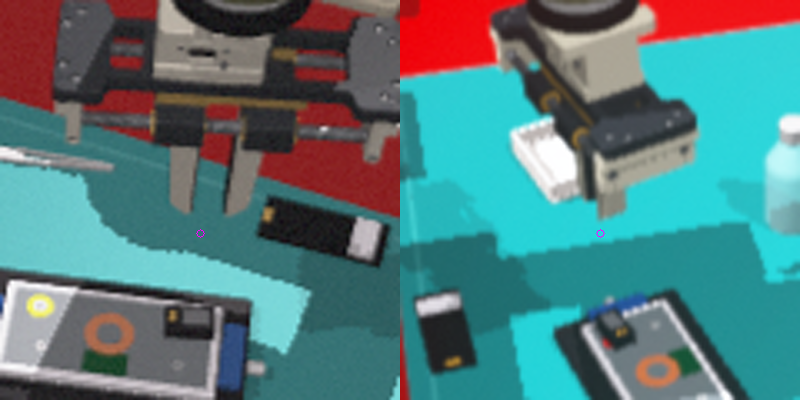

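```bash
python3 - <<'E'
from h import *
import pickle
a=pickle.load(open("a.pkl","rb"));S,D=a["scene"],a["side"]
X=tri(S,(362.9,168.9),D,(277.4,149.1)); print(X,proj(S,X),proj(D,X))
s=robot.read_state();Rt=Ro.from_rotvec(s["orientation"]).as_matrix(); print("tool coords",Rt.T@(X-s["tool_pos"]), s["t"])
E
```

```text
[0.48479009 0.04459919 0.15120684] [363.67856925 168.16620375] [278.12826051 149.59824578]
tool coords [-0.00235902 -0.01303968 -0.02547394] 4.3
```

The triangulated fingertips (crop (183,213) and (208,217)) sit about 20–25 mm above the reported TCP, and the wrist view agrees. That explains the empty grasp: the fingers closed over the speaker. I'll descend again and feel for the frame by force.

```bash
python3 -m inch '[[[0,0,3.5,0,0,0,-0.3],[0,0,3.5,0,0,0,-0.3],[0,0,2.5,0,0,0,-0.3],[0,0,1,0,0,0,-0.3],[0,0,0,0,0,0,-0.3]]]'
python3 -m inch '[[[0,0,0.3,0,0,0,-0.3],[0,0,0.3,0,0,0,-0.3],[0,0,0,0,0,0,-0.3]]]'
python3 -m inch '[[[0,0,0.2,0,0,0,-0.3],[0,0,0,0,0,0,-0.3]]]'
```

```text
t: 4.8
tool_pos: [0.4777, 0.0563, 0.0204]
orientation: [0.477, -3.101, -0.001]
force: [-0.3, -0.4, 0.2]
opening: 0.0538
t: 5.1
tool_pos: [0.4806, 0.0563, 0.0174]
orientation: [-0.478, 3.104, -0.0]
force: [0.4, -0.1, -0.5]
opening: 0.0602
t: 5.3
tool_pos: [0.48, 0.0563, 0.0148]
orientation: [-0.478, 3.105, -0.0]
force: [-0.6, 1.4, -0.2]
opening: 0.0602
```

```bash
python3 -m inch '[[[0,0,0.2,0,0,0,-0.3],[0,0,0.2,0,0,0,-0.3],[0,0,0,0,0,0,-0.3]]]'
python3 -m inch '[[[0,0,0.2,0,0,0,-0.3],[0,0,0,0,0,0,-0.3]]]'
python3 - <<'E'
from h import *
a=cam("wrist");b=cam("scene");d=cam("side")
p=b["s"]["tool_pos"];u,v=proj(b,p).astype(int); x,y=proj(d,p).astype(int)
A=cv2.resize(b["im"][v-50:v+30,u-40:u+40],(400,400),interpolation=2);B=cv2.resize(d["im"][y-50:y+30,x-40:x+40],(400,400),interpolation=2)
cv2.imwrite("pics/w4.png",np.hstack([A,B])); print(p,u,v,x,y)
E
```

```text
t: 5.6
tool_pos: [0.4795, 0.0563, 0.0101]
orientation: [0.478, -3.104, -0.0]
force: [-0.3, 1.1, 0.9]
opening: 0.0607
t: 5.8
tool_pos: [0.4796, 0.0563, 0.0082]
orientation: [0.478, -3.105, -0.0]
force: [0.2, 0.5, 0.5]
opening: 0.0604
[0.47962111 0.05633989 0.00834526] 364 207 279 188
```

View pics/w4.png

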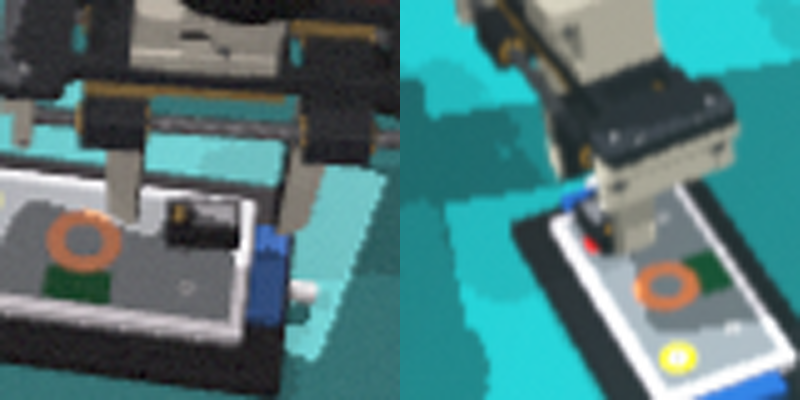

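```bash
python3 -m inch '[[[0,0,0.15,0,0,0,-0.3],[0,0,0,0,0,0,0.6],[0,0,0,0,0,0,0.6],[0,0,0,0,0,0,0.6],[0,0,0,0,0,0,0.6]]]' 8
python3 -m inch '[[[0,0,0,0,0,0,0.6],[0,0,0,0,0,0,0.6],[0,0,0,0,0,0,0.6],[0,0,0,0,0,0,0.6]]]' 8
```

```text
t: 6.45
tool_pos: [0.4798, 0.0563, 0.0071]
orientation: [-0.478, 3.105, -0.0]
force: [0.1, -0.2, -0.2]
opening: 0.0332
t: 6.85
tool_pos: [0.4798, 0.0563, 0.0071]
orientation: [-0.478, 3.105, -0.0]
force: [-0.1, 0.5, -0.8]
opening: 0.0185
```

```bash
python3 - <<'E'
from h import *
import pickle
a=pickle.load(open("a.pkl","rb"));S,D=a["scene"],a["side"]
X=tri(S,(349,201),D,(287,188)); print(X,proj(S,X),proj(D,X))
print(S["K"][0,0],D["K"][0,0])
b=cam("scene");d=cam("side");w=cam("wrist")
print(np.abs(b["R"]-S["R"]).max(),np.abs(b["o"]-S["o"]).max())
A=cv2.resize(b["im"][160:235,325:400],(400,400),interpolation=2);B=cv2.resize(d["im"][140:215,245:320],(400,400),interpolation=2)
W=cv2.resize(w["im"][100:300,160:480],(320,200)); W=cv2.copyMakeBorder(w["im"][120:320,160:480],0,0,0,480,0)
cv2.imwrite("pics/w5.png",np.vstack([np.hstack([A,B]),W])); print(w["s"]["tool_pos"])
E
```

```text
[0.49566702 0.02308016 0.03687865] [348.78113801 201.19122655] [286.78611988 187.87069269]
453.7519572219581 492.4393232297731
0.0 0.0
[0.4797625  0.05633072 0.00703464]
```

View pics/w5.png

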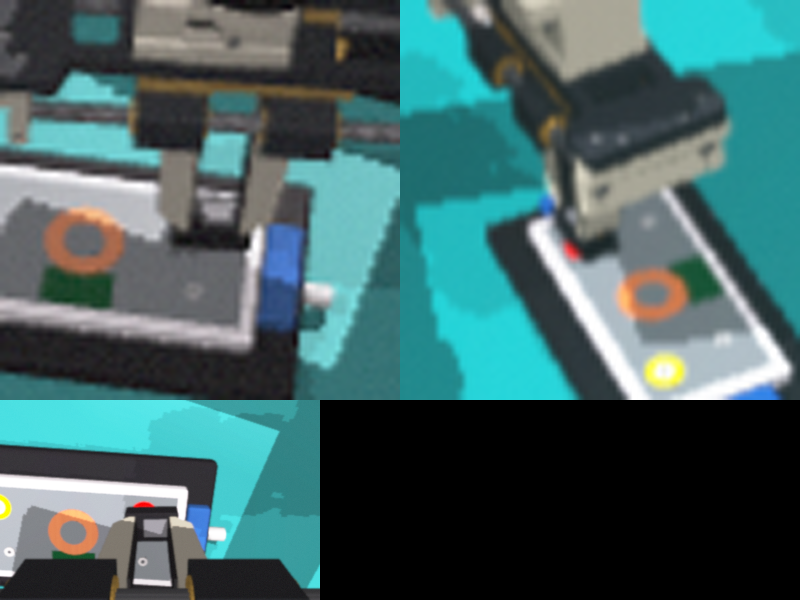

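The fingers (scene crop (175,235) and (260,225)) are still just above the speaker's top, so the real tip is about 29–30 mm above the reported TCP. Opening and going lower, with force checks.

```bash
python3 -m inch '[[[0,0,0,0,0,0,-0.3],[0,0,0,0,0,0,-0.3],[0,0,0,0,0,0,-0.3],[0,0,0,0,0,0,-0.3]]]' 8
python3 -m inch '[[[0,0,0.2,0,0,0,-0.3],[0,0,0.2,0,0,0,-0.3],[0,0,0.2,0,0,0,-0.3],[0,0,0,0,0,0,-0.3]]]' 8
python3 -m inch '[[[0,0,0.15,0,0,0,-0.3],[0,0,0,0,0,0,-0.3]]]' 8
```

```text
t: 7.4
tool_pos: [0.4798, 0.0563, 0.007]
orientation: [0.478, -3.105, -0.0]
force: [0.1, 0.3, 0.4]
opening: 0.0462
t: 7.8
tool_pos: [0.4794, 0.0563, 0.0005]
orientation: [0.478, -3.104, -0.0]
force: [0.6, -0.5, 0.5]
opening: 0.0604
t: 8.0
tool_pos: [0.4796, 0.0563, -0.0007]
orientation: [0.478, -3.105, -0.0]
force: [-0.4, 1.0, -0.1]
opening: 0.0604
```

```bash
python3 -m inch '[[[0,0,0.15,0,0,0,-0.3],[0,0,0,0,0,0,-0.3]]]' 8
```

```text
t: 8.2
tool_pos: [0.4797, 0.0563, -0.0021]
orientation: [0.478, -3.105, 0.0]
force: [1.0, 0.1, 0.2]
opening: 0.0602
```

Try closing here.

```bash
python3 -m inch '[[[0,0,0,0,0,0,0.6],[0,0,0,0,0,0,0.6],[0,0,0,0,0,0,0.6],[0,0,0,0,0,0,0.6],[0,0,0,0,0,0,0.6]]]' 8
python3 -m inch '[[[0,0,0,0,0,0,0.6],[0,0,0,0,0,0,0.6],[0,0,0,0,0,0,0.6]]]' 8
```

```text
t: 8.7
tool_pos: [0.4798, 0.0563, -0.0019]
orientation: [-0.478, 3.105, -0.0]
force: [-0.1, -0.5, 0.3]
opening: 0.0336
t: 9.0
tool_pos: [0.4798, 0.0563, -0.0019]
orientation: [-0.478, 3.105, -0.0]
force: [-0.1, -0.1, 0.3]
opening: 0.0339
```

```bash
python3 -m inch '[[[0,0,-1,0,0,0,0.6],[0,0,-2,0,0,0,0.6],[0,0,-2.5,0,0,0,0.6],[0,0,-2.5,0,0,0,0.6],[0,0,0,0,0,0,0.6]]]' 12
python3 -m inch '[[[-1,2.5,0,0,0,0,0.6],[-1.6,4.1,0,0,0,0,0.6],[-1.6,4.1,0,0,0,0,0.6],[-1.6,4.1,0,0,0,0,0.6],[-1.6,4.1,0,0,0,0,0.6]]]'
python3 -m inch '[[[-1.6,4.1,0,0,0,0,0.6],[-0.67,1.65,0,0,0,0,0.6],[0,0,0,0,0,0,0.6],[0,0,0,0,0,0,0.6]]]'
python3 - <<'E'
from h import *
w=cam("wrist");d=cam("scene"); X=[.498,.32,.03]
u,v=proj(w,X).astype(int);x,y=proj(d,X).astype(int);print(w["s"]["tool_pos"],u,v,x,y)
A=cv2.resize(w["im"][100:360,190:450],(400,400));B=cv2.resize(d["im"][y-60:y+40,x-50:x+50],(400,400))
cv2.imwrite("pics/w6.png",np.hstack([A,B]))
E
```

```text
t: 9.5
tool_pos: [0.4829, 0.0564, 0.0828]
orientation: [-0.477, 3.098, -0.002]
force: [1.4, 0.9, 0.7]
opening: 0.0339
t: 10.0
tool_pos: [0.493, 0.2604, 0.0776]
orientation: [0.478, -3.105, 0.0]
force: [1.1, 0.0, 0.9]
opening: 0.0337
t: 10.4
tool_pos: [0.4973, 0.3201, 0.0773]
orientation: [0.479, -3.104, 0.001]
force: [0.2, -0.2, -0.0]
opening: 0.0339
[0.49727503 0.32009335 0.07725851] 311 209 479 247
```

View pics/w6.png

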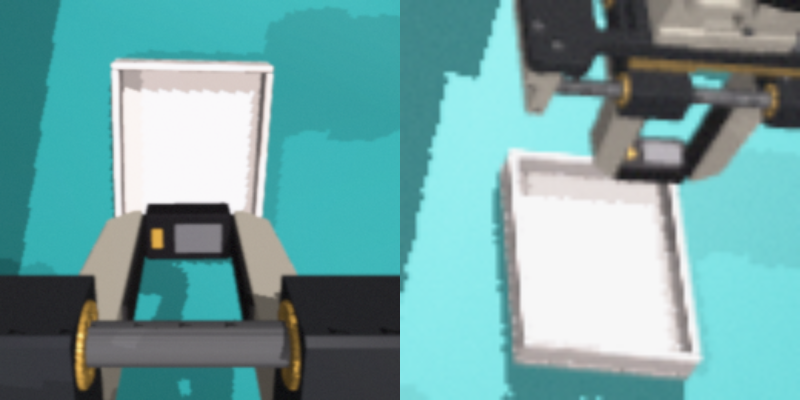

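Speaker held at wrist crop (188,235), lined up with the tray behind it. Lowering and releasing.

```bash
python3 -m inch '[[[0,0,2.5,0,0,0,0.6],[0,0,3,0,0,0,0.6],[0,0,2.5,0,0,0,0.6],[0,0,1.0,0,0,0,0.6],[0,0,0.4,0,0,0,0.6]]]'
python3 -m inch '[[[0,0,0,0,0,0,0.6],[0,0,0,0,0,0,0.1],[0,0,0,0,0,0,0.1],[0,0,0,0,0,0,0.1],[0,0,0,0,0,0,0.1]]]'
python3 -m inch '[[[0,0,-2,0,0,0,0.1],[0,0,-4,0,0,0,0.1],[0,0,-4.5,0,0,0,-0.4],[0,0,-4.5,0,0,0,-0.4],[0,0,-1.5,0,0,0,-0.4]]]'
python3 - <<'E'
from h import *
w=cam("wrist");d=cam("scene");s=cam("side")
import pickle; pickle.dump((w,d,s),open("p.pkl","wb"))
# dark blob inside tray, scene and side
for n,c in(("scene",d),("side",s),("wrist",w)):
    # tray interior polygon at floor
    q=np.radians(14); ex=np.array([np.cos(q),np.sin(q)]); ey=np.array([-np.sin(q),np.cos(q)])
    pts=[proj(c,[*(np.array([.498,.32])+a*ex*.05+b*ey*.036),.006]) for a,b in((-1,-1),(1,-1),(1,1),(-1,1))]
    m=np.zeros(c["im"].shape[:2],np.uint8); cv2.fillPoly(m,[np.int32(pts)],255)
    g=cv2.cvtColor(c["im"],cv2.COLOR_BGR2GRAY); y,x=np.nonzero((g<70)&(m>0)); print(n,len(x),x.mean(),y.mean(),onz(c,x.mean(),y.mean(),.012))
print(w["s"]["tool_pos"])
E
```

```text
t: 11.0
tool_pos: [0.4971, 0.319, -0.0171]
orientation: [0.476, -3.103, 0.001]
force: [-0.0, 0.2, 0.8]
opening: 0.034
t: 11.5
tool_pos: [0.4983, 0.3208, -0.0153]
orientation: [-0.478, 3.104, 0.001]
force: [0.2, -0.6, 0.5]
opening: 0.0416
t: 12.0
tool_pos: [0.5006, 0.3221, 0.1557]
orientation: [-0.477, 3.097, 0.004]
force: [0.6, -0.5, 0.9]
opening: 0.0613
scene 50 476.56 254.44 [0.50561726 0.31960943 0.012     ]
side 15 272.53333333333336 129.73333333333332 [0.50070928 0.30911088 0.012     ]
wrist 172 309.22093023255815 177.88372093023256 [0.49712927 0.3180291  0.012     ]
[0.50059787 0.32207675 0.15567499]
```

```bash
python3 -m inch '[[[1,-3,-0.4,0,0,0,-0.4],[1.5,-4.3,0,0,0,0,-0.4],[1.5,-4.3,0,0,0,0,-0.4],[1.5,-4.3,0,0,0,0,-0.4],[1.5,-4.3,0,0,0,0,-0.4]]]'
python3 -m inch '[[[1.5,-4.3,0,0,0,0,-0.4],[1.5,-4.3,0,0,0,0,-0.4],[0.6,-1.6,0,0,0,0,-0.4],[0,0,0,0,0,0,-0.4],[0,0,0,0,0,0,-0.4]]]'
cat > rings.py <<'E'
from h import *
def find(c,name,near,r=.02):
    h=cv2.cvtColor(c["im"],cv2.COLOR_BGR2HSV)
    m=cv2.inRange(h,(22,90,110),(38,255,255)) if name=="yel" else cv2.inRange(h,(0,170,80),(5,255,255))|cv2.inRange(h,(174,170,80),(180,255,255))
    k=np.zeros_like(m); pts=[proj(c,[near[0]+r*np.cos(t),near[1]+r*np.sin(t),.024]) for t in np.linspace(0,6.28,24)]
    cv2.fillPoly(k,[np.int32(pts)],255); m&=k
    P=cv2.findNonZero(m); (u,v),(w,hh),_=cv2.fitEllipse(cv2.convexHull(P))
    return (round(u,1),round(v,1)),(round(w,1),round(hh,1)),onz(c,u,v,.024)
E
python3 - <<'E'
from rings import *
Y=(.5015,-.0445);Rn=(.474,.052)
for n in("wrist","scene","side"):
    c=cam(n)
    for k,p in(("yel",Y),("red",Rn)):
        try: print(n,k,*find(c,k,p))
        except Exception as e: print(n,k,e)
    if n=="wrist": print(c["s"]["tool_pos"],c["o"])
E
```

```text
t: 12.65
tool_pos: [0.4897, 0.105, 0.1497]
orientation: [0.478, -3.1, -0.0]
force: [-0.1, -0.3, -1.3]
opening: 0.0651
t: 13.15
tool_pos: [0.4869, -0.001, 0.1508]
orientation: [0.476, -3.102, -0.002]
force: [0.6, 0.3, -0.9]
opening: 0.0648
wrist yel (271.7, 187.1) (15.6, 16.0) [ 0.50121084 -0.04435647  0.024     ]
wrist red (356.3, 191.6) (14.1, 14.6) [0.47735687 0.04986526 0.024     ]
[ 0.4869068  -0.00104883  0.15080337] [ 0.4076922  -0.02648327  0.34902536]
scene yel (319.6, 196.3) (5.9, 7.8) [ 0.49935475 -0.04597576  0.024     ]
scene red (361.9, 201.2) (5.7, 6.3) [0.47540961 0.04828313 0.024     ]
side yel (294.1, 209.3) (5.7, 6.7) [ 0.50175043 -0.04472767  0.024     ]
side red OpenCV(4.12.0) /io/opencv/modules/imgproc/src/shapedescr.cpp:361: error: (-201:Incorrect size of input array) There should be at least 5 points to fit the ellipse in function 'fitEllipseNoDirect'
```

```bash
python3 -m inch '[[[0.8,-2.7,0,0,0,0,-0.4],[1.2,-4.4,0,0,0,0,-0.4],[1.2,-4.4,0,0,0,0,-0.4],[1.2,-4.4,0,0,0,0,-0.4],[1.2,-4.4,0,0,0,0,-0.4]]]'
python3 -m inch '[[[1.2,-4.4,0,0,0,0,-0.7],[1.2,-4.4,0,0,0,0,-0.7],[1.2,-4.4,0,0,0,0,-0.7],[0,0,0,0,0,8,-0.7],[0,0,0,0,0,8,-0.7]]]'
python3 -m inch '[[[0,0,0,0,0,8,-0.7],[0,0,0,0,0,8,-0.7],[0,0,0,0,0,8,-0.7],[0,0,0,0,0,0,-0.7],[0,0,0,0,0,0,-0.7]]]'
python3 - <<'E'
from h import *
c=cam("wrist"); cv2.imwrite("pics/w7.png",c["im"])
h=cv2.cvtColor(c["im"],cv2.COLOR_BGR2HSV)
m=cv2.inRange(h,(0,150,90),(6,255,255))|cv2.inRange(h,(174,150,90),(180,255,255))
b=cv2.inRange(h,(105,150,90),(125,255,255))
n,l,st,ce=cv2.connectedComponentsWithStats(m)
for i in range(1,n):
    if 60<st[i,4]<6000: print("red",st[i],ce[i],onz(c,*ce[i],.11))
n,l,st,ce=cv2.connectedComponentsWithStats(b)
for i in range(1,n):
    if 60<st[i,4]<6000: print("blue",st[i],ce[i],onz(c,*ce[i],.11))
s=c["s"];print(s["tool_pos"],Ro.from_rotvec(s["orientation"]).as_matrix().round(3),s["q"].round(2),proj(c,[.5,-.348,.11]))
E
```

```text
t: 13.8
tool_pos: [0.4963, -0.2122, 0.1529]
orientation: [-0.481, 3.104, 0.0]
force: [0.9, -0.5, 0.5]
opening: 0.065
t: 14.3
tool_pos: [0.5015, -0.3487, 0.1519]
orientation: [0.032, -3.14, -0.002]
force: [0.2, 0.4, -0.6]
opening: 0.0793
t: 14.8
tool_pos: [0.5017, -0.3476, 0.1527]
orientation: [-0.604, -3.083, -0.0]
force: [0.1, 0.7, -0.5]
opening: 0.0793
red [298 195  38  39 922] [317.02060738 213.46420824] [ 0.50610507 -0.34427227  0.11      ]
red [584 247  10  30  78] [590.32051282 260.94871795] [ 0.64439675 -0.12858585  0.11      ]
red [230 283  25  26 355] [241.58028169 299.43380282] [ 0.56011877 -0.44419306  0.11      ]
red [622 288  18  16 161] [633.13664596 295.0621118 ] [ 0.69778609 -0.09472713  0.11      ]
red [ 196  339   95   59 3880] [239.24149485 367.15103093] [ 0.63377721 -0.48333028  0.11      ]
blue [296  66  31  34 780] [310.80384615  82.23846154] [ 0.40558073 -0.30898525  0.11      ]
blue [540  89  32  46 744] [555.8561828  111.12903226] [ 0.49787994 -0.13864908  0.11      ]
[ 0.50171814 -0.34756694  0.15270641] [[-0.926  0.377 -0.   ]
 [ 0.377  0.926  0.   ]
 [ 0.     0.    -1.   ]] [-0.69  0.18  1.5   0.    1.46 -1.87] [310.41383118 208.86245306]
```

View pics/w7.png

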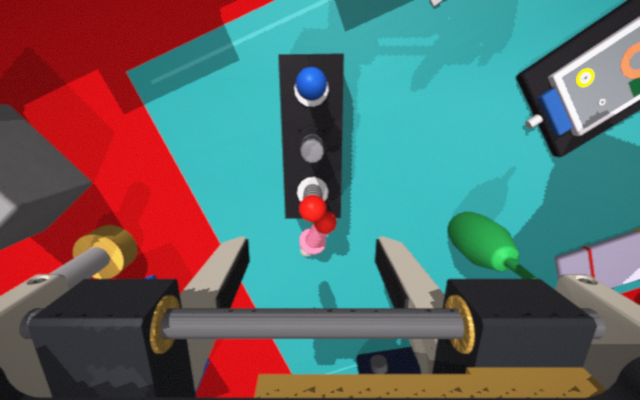

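Image: punch ball at (312,208) in the stand row, with grey (312,150) and blue (311,83) behind it. The pink decoy's ball and body at (325,220)/(313,241) merge with the punch in the mask. The ball is under the tool to about 1 mm and the jaws lie across the row, so I'm descending to the grip.

```bash
python3 -m inch '[[[0,0,2.5,0,0,0,-0.7],[0,0,3.5,0,0,0,-0.7],[0,0,3,0,0,0,-0.7],[0,0,1.8,0,0,0,-0.7],[0,0,0.9,0,0,0,-0.7]]]' 40
python3 -m inch '[[[0,0,0,0,0,0,-0.7],[0,0,0,0,0,0,-0.7],[0,0,0,0,0,0,0],[0,0,0,0,0,0,0.8],[0,0,0,0,0,0,0.8]]]' 40
python3 -m inch '[[[0,0,0,0,0,0,0.8],[0,0,0,0,0,0,0.8],[0,0,0,0,0,0,0.8],[0,0,0,0,0,0,0.8],[0,0,0,0,0,0,0.8]]]' 40
```

```text
t: 15.35
tool_pos: [0.5001, -0.3471, 0.0334]
orientation: [-0.608, -3.079, -0.003]
force: [1.0, 0.1, 0.5]
opening: 0.0789
t: 15.85
tool_pos: [0.5018, -0.3489, 0.037]
orientation: [0.612, 3.08, -0.001]
force: [-0.1, 0.0, -0.5]
opening: 0.0597
t: 16.35
tool_pos: [0.5012, -0.3484, 0.036]
orientation: [-0.613, -3.081, -0.0]
force: [-0.2, 0.4, 0.1]
opening: 0.0224
```

```bash
python3 -m inch '[[[0,0,0,0,0,0,0.8],[0,0,0,0,0,0,0.8],[0,0,0,0,0,0,0.8]]]' 40
python3 -m inch '[[[0,0,-0.3,0,0,0,0.8],[0,0,-0.5,0,0,0,0.8],[0,0,-1,0,0,0,0.8],[0,0,-1,0,0,0,0.8],[0,0,0,0,0,0,0.8]]]' 40
python3 -m inch '[[[0,0,0,0,0,0,0.8],[0,0,0,0,0,0,0.8]]]' 40
```

```text
t: 16.65
tool_pos: [0.5012, -0.3484, 0.036]
orientation: [-0.613, -3.081, -0.0]
force: [0.1, 0.4, 0.3]
opening: 0.0221
t: 17.15
tool_pos: [0.5026, -0.3496, 0.0669]
orientation: [0.612, 3.078, -0.003]
force: [1.3, -0.5, -1.2]
opening: 0.0224
t: 17.35
tool_pos: [0.5011, -0.3483, 0.0638]
orientation: [-0.613, -3.081, -0.0]
force: [0.3, 0.2, -1.0]
opening: 0.0224
```

Opening 22.4 mm is wider than the 19 mm grip, so the pads are probably pinching the ball's lower half. Setting it back and regrasping lower, feeling for the flange.

```bash
python3 -m inch '[[[0,0,1,0,0,0,0.8],[0,0,1,0,0,0,0.8],[0,0,0.6,0,0,0,0.8],[0,0,0.2,0,0,0,0.8],[0,0,0,0,0,0,0.8]]]' 40
python3 -m inch '[[[0,0,0,0,0,0,0.1],[0,0,0,0,0,0,0.1],[0,0,0,0,0,0,0.1],[0,0,0.3,0,0,0,0.1],[0,0,0,0,0,0,0.1]]]' 40
python3 -m inch '[[[0,0,0.2,0,0,0,0.1],[0,0,0,0,0,0,0.1]]]' 40
python3 -m inch '[[[0,0,0.2,0,0,0,0.1],[0,0,0,0,0,0,0.1]]]' 40
```

```text
t: 17.85
tool_pos: [0.5012, -0.348, 0.0354]
orientation: [-0.612, -3.081, -0.001]
force: [-0.2, 1.4, 0.4]
opening: 0.0222
t: 18.35
tool_pos: [0.5009, -0.3483, 0.0325]
orientation: [-0.613, -3.081, -0.0]
force: [-0.6, 0.5, 0.1]
opening: 0.0415
t: 18.55
tool_pos: [0.501, -0.3483, 0.0306]
orientation: [-0.613, -3.081, -0.0]
force: [0.9, -0.0, -0.1]
opening: 0.042
t: 18.75
tool_pos: [0.5011, -0.3483, 0.0287]
orientation: [-0.613, -3.081, -0.0]
force: [-0.7, -0.6, 0.9]
opening: 0.0418
```

```bash
for i in 1; do python3 -m inch '[[[0,0,0.2,0,0,0,0.1],[0,0,0,0,0,0,0.1]]]'; done | grep -E "tool_pos|force"
python3 -m inch '[[[0,0,0.15,0,0,0,0.1],[0,0,0,0,0,0,0.1]]]' | grep -E "tool_pos|force"
python3 -m inch '[[[0,0,0.15,0,0,0,0.1],[0,0,0,0,0,0,0.1]]]' | grep -E "tool_pos|force"
```

```text
tool_pos: [0.5011, -0.3483, 0.0267]
force: [0.3, 0.3, -0.3]
tool_pos: [0.5011, -0.3484, 0.0253]
force: [-1.2, -0.2, -0.4]
tool_pos: [0.5014, -0.3486, 0.0242]
force: [0.0, -0.1, 1.1]
```

```bash
python3 -m inch '[[[0,0,0.1,0,0,0,0.1],[0,0,0,0,0,0,0.1]]]' | grep -E "tool_pos|force"
python3 -m inch '[[[0,0,0.1,0,0,0,0.1],[0,0,0,0,0,0,0.1]]]' | grep -E "tool_pos|force"
```

```text
tool_pos: [0.5014, -0.3486, 0.0242]
force: [-2.6, 2.6, 9.1]
tool_pos: [0.5015, -0.3486, 0.0242]
force: [-5.7, 5.2, 16.1]
```

```bash
python3 -m inch '[[[0,0,-0.5,0,0,0,0.1],[0,0,-0.3,0,0,0,0.1],[0,0,0,0,0,0,0.1],[0,0,0,0,0,0,0.8],[0,0,0,0,0,0,0.8]]]' 40
python3 -m inch '[[[0,0,0,0,0,0,0.8],[0,0,0,0,0,0,0.8],[0,0,0,0,0,0,0.8],[0,0,0,0,0,0,0.8]]]' 40
```

```text
t: 20.25
tool_pos: [0.501, -0.3483, 0.0296]
orientation: [-0.613, -3.081, -0.0]
force: [0.6, 0.3, -0.7]
opening: 0.0303
t: 20.65
tool_pos: [0.5011, -0.3483, 0.0298]
orientation: [-0.613, -3.081, -0.0]
force: [1.1, -0.2, -0.8]
opening: 0.0219
```

```bash
python3 -m inch '[[[0,0,-1,0,0,0,0.8],[0,0,-2.5,0,0,0,0.8],[0,0,-2.5,0,0,0,0.8],[0,0,-2,0,0,0,0.8],[0,0,-1,0,0,0,0.8]]]' 40
python3 -m inch '[[[1,2.1,0,0,0,0,0.8],[2,4.1,0,0,0,0,0.8],[2,4.1,0,0,0,0,0.8],[2,4.1,0,0,0,0,0.8],[2,4.1,0,0,0,0,0.8]]]' 40
python3 -m inch '[[[2,4.1,0,0,0,0,0.8],[2,4.1,0,0,0,0,0.8],[2,4.1,0,0,0,0,0.8],[1.7,3.5,0,0,0,0,0.8],[0.8,1.6,0,0,0,0,0.8]]]' 40
python3 -m inch '[[[0,0,0,0,0,0,0.8],[0,0,0,0,0,0,0.8],[0,0,0,0,0,0,0.8]]]' 40
python3 - <<'E'
from h import *
import pickle
w=cam("wrist");d=cam("scene");s=cam("side");pickle.dump((w,d,s),open("p2.pkl","wb"))
print(w["s"]["tool_pos"],w["s"]["opening"])
p=w["s"]["tool_pos"]; t=np.array([p[0],p[1],p[2]-.020])
out=[]
for c in(w,d,s):
    u,v=proj(c,t); print((u,v)); u,v=int(u),int(v); k=42
    u=min(max(u,k),640-k);v=min(max(v,60),400-24)
    I=cv2.resize(c["im"][v-60:v+24,u-k:u+k],(400,400),interpolation=2); print("crop",u-k,v-60); out.append(I)
cv2.imwrite("pics/w8.png",np.hstack(out)[:, :])
cv2.imwrite("pics/w8.png",cv2.resize(np.hstack(out),(800,267)))
E
```

```text
t: 21.15
tool_pos: [0.5024, -0.3494, 0.1234]
orientation: [0.612, 3.078, -0.003]
force: [0.6, -0.6, -1.0]
opening: 0.0221
t: 21.65
tool_pos: [0.4882, -0.1414, 0.1199]
orientation: [-0.614, -3.081, -0.0]
force: [1.0, 0.8, -1.3]
opening: 0.0223
t: 22.15
tool_pos: [0.4761, 0.0533, 0.12]
orientation: [-0.609, -3.082, -0.001]
force: [0.6, -0.4, -0.6]
opening: 0.0222
t: 22.45
tool_pos: [0.4769, 0.0492, 0.12]
orientation: [-0.614, -3.081, 0.001]
force: [0.3, -0.9, -1.0]
opening: 0.0222
[0.47691019 0.04920662 0.11996189] 0.022186046035757086
(np.float64(311.65619795698973), np.float64(219.78044084054383))
crop 269 159
(np.float64(364.92361756557636), np.float64(181.38032680167055))
crop 322 121
(np.float64(276.25482804803795), np.float64(164.42079316852283))
crop 234 104
```

```bash
python3 - <<'E'
from h import *
import pickle
o=[]
for c,(u,v) in zip(pickle.load(open("p2.pkl","rb")),((312,220),(365,181),(276,164))):
    o.append(cv2.resize(c["im"][v-48:v+17,u-26:u+27],None,fx=5,fy=5,interpolation=2)); print(u-26,v-48)
cv2.imwrite("pics/w9.png",np.hstack(o))
E
```

```text
286 172
339 133
250 116
```

View pics/w9.png

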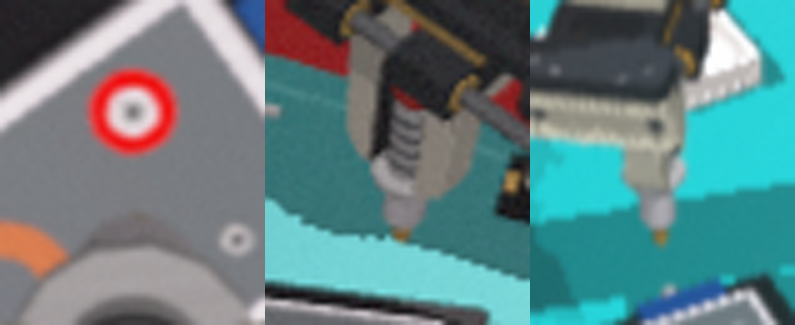

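Image: punch held by its grip with the fingers just above the flange. Brass tip is at scene (366,180.6) and side (275.8,164.2), against predictions of (364.9,181.4) and (276.3,164.4). The red ring is clear at wrist (312.6,194.4).

```bash
python3 - <<'E'
from rings import *
import pickle
w,d,s=pickle.load(open("p2.pkl","rb"))
print("tip",tri(d,(366.,180.6),s,(275.8,164.2)), "at z.1:",onz(d,366,180.6,.1),onz(s,275.8,164.2,.1))
print("flange",tri(d,(339+26,133+35.5),s,(250+25.5,116+33.5)))
print(find(w,"red",(.4772,.0497)))
for c in(d,s): print([proj(c,[*w["s"]["tool_pos"][:2],z]).round(1) for z in(.1,.147,.18)])
# brass centroid
for c,(u,v) in((d,(366,179)),(s,(276,163))):
    h=cv2.cvtColor(c["im"],cv2.COLOR_BGR2HSV)[v-6:v+6,u-6:u+6]; m=cv2.inRange(h,(8,90,60),(28,255,255)); y,x=np.nonzero(m); print(len(x),x.mean()+u-6,y.mean()+v-6,proj(c,[*w["s"]["tool_pos"][:2],.105]))
E
```

```text
tip [0.47532989 0.0504428  0.10055283] at z.1: [0.47406225 0.0506626  0.1       ] [0.47591117 0.05027758 0.1       ]
flange [0.48016202 0.04764671 0.14849298]
((312.0, 193.8), (15.7, 16.4), array([0.477212  , 0.04950226, 0.024     ]))
[array([364.9, 181.4]), array([366.9, 167.4]), array([368.4, 156.8])]
[array([276.3, 164.4]), array([274.8, 150.2]), array([273.8, 139.8])]
5 365.8 179.4 [365.12571084 179.934101  ]
3 275.6666666666667 162.66666666666666 [276.10463431 162.93676945]
```

```bash
python3 -m inch '[[[-0.1,0.05,1,0,0,0,0.8],[0,0,2.5,0,0,0,0.8],[0,0,2,0,0,0,0.8],[0,0,0.8,0,0,0,0.8],[0,0,0.3,0,0,0,0.8]]]' 45
python3 -m inch '[[[0,0,0,0,0,0,0.8],[0,0,0,0,0,0,0.8],[0,0,0,0,0,0,0.8]]]' 45
python3 - <<'E'
from rings import *
d=cam("scene");s=cam("side");p=d["s"]["tool_pos"]; print(p)
for n,c in(("scene",d),("side",s)):
    u,v=proj(c,[p[0],p[1],p[2]-.014]).astype(int)
    h=cv2.cvtColor(c["im"],cv2.COLOR_BGR2HSV)[v-7:v+7,u-7:u+7]; m=cv2.inRange(h,(8,90,60),(28,255,255)); y,x=np.nonzero(m)
    print(n,len(x),x.mean()+u-7,y.mean()+v-7,"pred",proj(c,[p[0],p[1],p[2]-.015]))
E
```

```text
t: 23.1
tool_pos: [0.477, 0.05, 0.0526]
orientation: [-0.613, -3.079, 0.001]
force: [-1.1, 0.1, -0.4]
opening: 0.0224
t: 23.4
tool_pos: [0.4789, 0.0502, 0.0551]
orientation: [0.612, 3.079, 0.001]
force: [-0.4, 0.2, -1.3]
opening: 0.0223
[0.47892779 0.05024041 0.05513202]
scene 4 363.5 198.5 pred [362.79021836 198.47812421]
side 4 278.5 181.5 pred [278.66682072 181.03600154]
```

```bash
python3 -m inch '[[[0.05,-0.1,0.3,0,0,0,0.8],[0,0,0.3,0,0,0,0.8],[0,0,0.2,0,0,0,0.8],[0,0,0,0,0,0,0.8]]]' | grep -E "t:|tool_pos|force"
python3 -m inch '[[[0,0,0.15,0,0,0,0.8],[0,0,0,0,0,0,0.8]]]' | grep -E "tool_pos|force"
python3 -m inch '[[[0,0,0.15,0,0,0,0.8],[0,0,0,0,0,0,0.8]]]' | grep -E "tool_pos|force"
```

```text
t: 23.9
tool_pos: [0.4767, 0.0495, 0.0454]
force: [0.3, -0.2, -0.6]
tool_pos: [0.4771, 0.0495, 0.0443]
force: [0.6, 0.6, -0.4]
tool_pos: [0.4775, 0.0495, 0.0433]
force: [0.3, 0.3, 1.5]
```

```bash
python3 -m inch '[[[0,0,0.2,0,0,0,0.8],[0,0,0,0,0,0,0.8]]]' | grep -E "tool_pos|force|open"
python3 -m inch '[[[0,0,0.15,0,0,0,0.8],[0,0,0,0,0,0,0.8]]]' | grep -E "tool_pos|force|open"
```

```text
tool_pos: [0.4777, 0.0496, 0.0414]
force: [0.1, -0.6, 4.0]
opening: 0.0222
tool_pos: [0.4777, 0.0495, 0.04]
force: [-0.1, -0.0, 6.0]
opening: 0.022
```

```bash
python3 -m inch '[[[0,0,0.13,0,0,0,0.8],[0,0,0,0,0,0,0.8],[0,0,0,0,0,0,0.8],[0,0,0,0,0,0,0.8],[0,0,0,0,0,0,0.8]]]' | grep -E "tool_pos|force|open|ori"
python3 -m inch '[[[0,0,0,0,0,0,0.8],[0,0,0,0,0,0,0.8],[0,0,0,0,0,0,0.8]]]' | grep -E "tool_pos|force|open"
```

```text
tool_pos: [0.478, 0.0495, 0.039]
orientation: [0.612, 3.08, 0.0]
force: [-0.3, 0.5, 7.2]
opening: 0.0223
tool_pos: [0.478, 0.0495, 0.039]
force: [-0.3, -0.9, 7.0]
opening: 0.0219
```

```bash
python3 -m inch '[[[0,0,-0.5,0,0,0,0.8],[0,0,-1.2,0,0,0,0.8],[0,0,-1.2,0,0,0,0.8],[0,0,-0.6,0,0,0,0.8],[0,0,0,0,0,0,0.8]]]' | grep -E "t:|tool_pos|force|open"
python3 -m inch '[[[-0.9,-1.2,0,0,0,0,0.8],[-2,-2.7,0,0,0,0,0.8],[-2,-2.7,0,0,0,0,0.8],[-0.9,-1.2,0,0,0,0,0.8],[-0.14,-0.13,0,0,0,0,0.8]]]' | grep -E "tool_pos|force|open"
python3 -m inch '[[[0,0,0,0,0,0,0.8],[0,0,0,0,0,0,0.8],[0,0,0,0,0,0,0.8]]]' | grep -E "tool_pos|force|open"
python3 - <<'E'
from rings import *
d=cam("scene");s=cam("side");w=cam("wrist");p=w["s"]["tool_pos"]; print(p)
print("w",find(w,"yel",(.5012,-.0444)))
for n,c in(("scene",d),("side",s)):
    print(n,find(c,"yel",(.5012,-.0444),.013))
    z=p[2]-.014
    u,v=proj(c,[p[0],p[1],z]).astype(int)
    h=cv2.cvtColor(c["im"],cv2.COLOR_BGR2HSV)[v-6:v+6,u-7:u+7]; m=cv2.inRange(h,(8,90,60),(21,255,255)); y,x=np.nonzero(m)
    print(n,len(x),x.mean()+u-7,y.mean()+v-6,"pred",proj(c,[p[0],p[1],p[2]-.015]),"pt",onz(c,x.mean()+u-7,y.mean()+v-6,p[2]-.015))
E
```

```text
t: 26.0
tool_pos: [0.4782, 0.0496, 0.0747]
force: [0.2, -0.3, -2.1]
opening: 0.0221
tool_pos: [0.5017, -0.0478, 0.0729]
force: [0.7, -0.5, -1.5]
opening: 0.022
tool_pos: [0.5015, -0.0454, 0.0731]
force: [0.1, 1.1, -1.0]
opening: 0.0222
[ 0.50158023 -0.0456118   0.07322326]
w ((312.7, 207.2), (19.4, 20.9), array([ 0.50126889, -0.04448253,  0.024     ]))
scene ((319.6, 196.3), (5.9, 7.8), array([ 0.49935475, -0.04597576,  0.024     ]))
scene 4 320.0 188.25 pred [319.45692349 188.09937777] pt [ 0.50150745 -0.04433482  0.05822326]
side ((294.1, 209.3), (5.7, 6.7), array([ 0.50175043, -0.04472767,  0.024     ]))
side 38 291.1578947368421 196.31578947368422 pred [293.43802496 200.11803103] pt [ 0.49847078 -0.03120081  0.05822326]
```

```bash
python3 -m inch '[[[0,-0.07,0.8,0,0,0,0.8],[0,0,1,0,0,0,0.8],[0,0,0.6,0,0,0,0.8],[0,0,0.3,0,0,0,0.8],[0,0,0,0,0,0,0.8]]]' | grep -E "t:|tool_pos|force|open"
python3 -m inch '[[[0,0,0.1,0,0,0,0.8],[0,0,0,0,0,0,0.8],[0,0,0,0,0,0,0.8]]]' | grep -E "tool_pos|force"
python3 -m inch '[[[0,0,0.15,0,0,0,0.8],[0,0,0,0,0,0,0.8]]]' | grep -E "tool_pos|force"
```

```text
t: 27.45
tool_pos: [0.5008, -0.047, 0.0453]
force: [-0.2, 0.2, -1.4]
opening: 0.0223
tool_pos: [0.5017, -0.0472, 0.0456]
force: [0.1, -0.1, -1.1]
tool_pos: [0.5014, -0.0471, 0.0437]
force: [-0.9, -0.3, -1.5]
```

```bash
python3 -m inch '[[[0,0.08,0,0,0,0,0.8],[0,0,0.1,0,0,0,0.8],[0,0,0,0,0,0,0.8]]]' | grep -E "tool_pos|force"
python3 -m inch '[[[0,0,0.15,0,0,0,0.8],[0,0,0,0,0,0,0.8]]]' | grep -E "tool_pos|force"
python3 -m inch '[[[0,0,0.15,0,0,0,0.8],[0,0,0,0,0,0,0.8]]]' | grep -E "tool_pos|force"
```

```text
tool_pos: [0.5022, -0.0464, 0.0431]
force: [-0.0, -0.2, 3.2]
tool_pos: [0.5022, -0.0464, 0.0416]
force: [0.3, 0.8, 4.1]
tool_pos: [0.5021, -0.0464, 0.04]
force: [-0.3, 0.0, 5.8]
```

```bash
python3 -m inch '[[[0,0,0.13,0,0,0,0.8],[0,0,0,0,0,0,0.8],[0,0,0,0,0,0,0.8],[0,0,0,0,0,0,0.8],[0,0,0,0,0,0,0.8]]]' | grep -E "tool_pos|force|open"
python3 -m inch '[[[0,0,0,0,0,0,0.8],[0,0,0,0,0,0,0.8],[0,0,0,0,0,0,0.8]]]' | grep -E "tool_pos|force|open"
python3 -m inch '[[[0,0,-0.5,0,0,0,0.8],[0,0,-1.5,0,0,0,0.8],[0,0,-2.5,0,0,0,0.8],[0,0,-2.5,0,0,0,0.8],[0,0,-1,0,0,0,0.8]]]' | grep -E "tool_pos|force|open|ori"
```

```text
tool_pos: [0.5025, -0.0465, 0.0391]
force: [-0.4, -0.6, 6.7]
opening: 0.0224
tool_pos: [0.5024, -0.0465, 0.0391]
force: [-0.1, 0.1, 6.7]
opening: 0.0219
tool_pos: [0.5029, -0.0466, 0.1214]
orientation: [0.612, 3.078, -0.0]
force: [0.3, 0.1, -0.6]
opening: 0.0221
```

```bash
python3 -m inch '[[[-0.8,-2,0,0,0,0,0.8],[-1.7,-4.2,0,0,0,0,0.8],[-1.7,-4.2,0,0,0,0,0.8],[-1.7,-4.2,0,0,0,0,0.8],[-1.7,-4.2,0,0,0,0,0.8]]]' | grep -E "tool_pos|force|open"
python3 -m inch '[[[-1.7,-4.2,0,0,0,0,0.8],[-1.4,-3.2,0,0,0,0,0.8],[-0.7,-1.75,0,0,0,0,0.8],[0,0,0,0,0,0,0.8],[0,0,0,0,0,0,0.8]]]' | grep -E "tool_pos|force|open"
python3 -m inch '[[[0,0,0,0,0,0,0.8],[0,0,0,0,0,0,0.8]]]' | grep -E "t:|tool_pos|force|open|ori"
```

```text
tool_pos: [0.4993, -0.2506, 0.118]
force: [1.1, -0.5, -1.3]
opening: 0.0224
tool_pos: [0.4996, -0.3478, 0.1176]
force: [0.3, 0.7, -0.8]
opening: 0.0221
t: 31.15
tool_pos: [0.5003, -0.347, 0.1184]
orientation: [-0.611, -3.081, -0.0]
force: [0.5, 0.4, -1.9]
opening: 0.0222
```

```bash
python3 -m inch '[[[-0.1,-0.1,1,0,0,0,0.8],[0,0,1.5,0,0,0,0.8],[0,0,1,0,0,0,0.8],[0,0,0,0,0,0,0.8],[0,0,0,0,0,0,0.8]]]' | grep -E "tool_pos|force|open"
python3 -m inch '[[[0,0,0,0,0,0,0.8],[0,0,0.5,0,0,0,0.8],[0,0,0.8,0,0,0,0.8],[0,0,0.5,0,0,0,0.8],[0,0,0,0,0,0,0.8]]]' | grep -E "tool_pos|force|open"
```

```text
tool_pos: [0.5002, -0.3491, 0.0825]
force: [-0.3, -0.0, -0.6]
opening: 0.0222
tool_pos: [0.4998, -0.3489, 0.0639]
force: [0.4, 0.3, -0.1]
opening: 0.0221
```

```bash
python3 -m inch '[[[-0.07,0.09,0,0,0,0,0.8],[0,0,0.4,0,0,0,0.8],[0,0,0.6,0,0,0,0.8],[0,0,0,0,0,0,0.8]]]' | grep -E "tool_pos|force|open"
python3 -m inch '[[[0,0,0.6,0,0,0,0.8],[0,0,0.8,0,0,0,0.8],[0,0,0.5,0,0,0,0.8],[0,0,0,0,0,0,0.8],[0,0,0,0,0,0,0.8]]]' | grep -E "tool_pos|force|open"
python3 -m inch '[[[0,0,0.2,0,0,0,0.8],[0,0,0.1,0,0,0,0.8],[0,0,0,0,0,0,0.8]]]' | grep -E "tool_pos|force|open"
```

```text
tool_pos: [0.5011, -0.3485, 0.0542]
force: [0.1, 0.3, -1.1]
opening: 0.0221
tool_pos: [0.5015, -0.3488, 0.0361]
force: [0.9, 0.2, -0.6]
opening: 0.0219
tool_pos: [0.5017, -0.349, 0.0334]
force: [0.4, 0.2, -0.8]
opening: 0.0221
```

```bash
python3 -m inch '[[[0,0,0.2,0,0,0,0.8],[0,0,0.1,0,0,0,0.8],[0,0,0,0,0,0,0.8]]]' | grep -E "tool_pos|force|open"
python3 -m inch '[[[0,0,0.05,0,0,0,0.8],[0,0,0,0,0,0,0.8]]]' | grep -E "tool_pos|force|open"
```

```text
tool_pos: [0.5015, -0.3488, 0.0302]
force: [0.3, 0.4, -2.4]
opening: 0.0223
tool_pos: [0.5017, -0.3489, 0.0299]
force: [-0.8, -0.6, 0.0]
opening: 0.0218
```

```bash
python3 -m inch '[[[0,0,0,0,0,0,0.3],[0,0,0,0,0,0,0],[0,0,0,0,0,0,-0.4],[0,0,0,0,0,0,-0.4],[0,0,0,0,0,0,-0.4]]]' | grep -E "tool_pos|force|open"
python3 -m inch '[[[0,0,0,0,0,0,-0.4],[0,0,0,0,0,0,-0.4],[0,0,-1,0,0,0,-0.4],[0,0,-3,0,0,0,-0.4],[0,0,-4,0,0,0,-0.4]]]' | grep -E "tool_pos|force|open"
python3 -m inch '[[[0,0,-4,0,0,0,-0.4],[0,0,-3,0,0,0,-0.4],[0,0,0,0,0,0,-0.4],[0,0,0,0,0,0,-0.4]]]' | grep -E "t:|tool_pos|force|open"
python3 - <<'E'
from h import *
import pickle
a0=pickle.load(open("a.pkl","rb"))
for n in("scene","side"):
    c=cam(n)
    for k,c in (("before",a0[n]),("now",c)):
        h=cv2.cvtColor(c["im"],cv2.COLOR_BGR2HSV); u,v=(197,133) if n=="scene" else (320,288)
        H=h[v-9:v+9,u-9:u+9]; m=cv2.inRange(H,(0,150,90),(6,255,255))|cv2.inRange(H,(174,150,90),(180,255,255)); y,x=np.nonzero(m); print(n,k,len(x),x.mean()+u-9,y.mean()+v-9)
    d=cv2.absdiff(c["im"],a0[n]["im"]).max(2)>60
    k,l,st,ce=cv2.connectedComponentsWithStats(d.astype(np.uint8)); print([(list(st[i]),ce[i].round()) for i in range(1,k) if st[i,4]>25])
    cv2.imwrite(f"pics/end_{n}.png",c["im"])
E
```

```text
tool_pos: [0.5017, -0.349, 0.03]
force: [0.0, -0.6, 0.1]
opening: 0.0574
tool_pos: [0.5001, -0.3477, 0.109]
force: [0.7, -0.6, 0.0]
opening: 0.0648
t: 35.25
tool_pos: [0.5023, -0.3495, 0.1817]
force: [-0.0, 0.4, -0.1]
opening: 0.0648
scene before 70 196.95714285714286 132.94285714285715
scene now 75 196.70666666666668 132.64
[([np.int32(127), np.int32(0), np.int32(52), np.int32(18), np.int32(646)], array([150.,   7.])), ([np.int32(436), np.int32(0), np.int32(65), np.int32(41), np.int32(1876)], array([465.,  17.])), ([np.int32(132), np.int32(21), np.int32(8), np.int32(12), np.int32(58)], array([136.,  26.])), ([np.int32(147), np.int32(23), np.int32(25), np.int32(5), np.int32(61)], array([159.,  25.])), ([np.int32(127), np.int32(29), np.int32(89), np.int32(81), np.int32(2491)], array([179.,  65.])), ([np.int32(138), np.int32(50), np.int32(10), np.int32(10), np.int32(51)], array([142.,  55.])), ([np.int32(634), np.int32(59), np.int32(6), np.int32(19), np.int32(56)], array([637.,  70.])), ([np.int32(628), np.int32(90), np.int32(12), np.int32(21), np.int32(123)], array([634., 101.])), ([n
[... 1732 characters left out ...]
ray([ 74., 132.])), ([np.int32(0), np.int32(131), np.int32(24), np.int32(14), np.int32(103)], array([  8., 137.])), ([np.int32(86), np.int32(135), np.int32(14), np.int32(25), np.int32(178)], array([ 94., 146.])), ([np.int32(66), np.int32(140), np.int32(14), np.int32(28), np.int32(145)], array([ 71., 156.])), ([np.int32(253), np.int32(195), np.int32(16), np.int32(8), np.int32(55)], array([261., 198.])), ([np.int32(248), np.int32(209), np.int32(14), np.int32(20), np.int32(104)], array([256., 220.])), ([np.int32(330), np.int32(291), np.int32(84), np.int32(41), np.int32(1185)], array([366., 314.])), ([np.int32(610), np.int32(331), np.int32(28), np.int32(19), np.int32(238)], array([624., 341.]))]
```

```bash
python3 -c "
from plant import robot
print(robot.close_job())"
```

```text
the job is handed in; nothing more can be done
None
```

I moved the speaker into the tray, dotted the red-ringed and then the yellow-ringed screw, and stood the punch back in its own well. I handed the job in at about 35 s; no verdict is reported.

**Speaker:** after release it showed up in the tray in all three cameras, at about (0.50, 0.32), close to the tray's centre.

**Dots:** each press was held about 0.8 s or longer and lifted straight off. The nose depths come from the wrist force and the spring rate.

| Screw | Force | Nose in (estimated) | Tip off ring centre (estimated) |
|---|---|---|---|
| Red | about 8.3 N | about 4.5 mm | about 2 mm |
| Yellow | about 7.9 N | about 4 mm | about 2 mm |

**Punch:** the red ball is within 1 pixel of its starting place in both fixed cameras. The gripper is open, well above it and touching nothing.

**What failed or disagreed:**
- **Speaker grasps:** the first two closed on air, because the fingertips ended about 31 mm short of the stated TCP. I found the right height from the images and by feel.
- **Punch grip:** the opening read 22 mm on a grip given as 19 mm. I set it back and regrasped lower, got the same reading, and it held without slipping.
- **Tip position:** the cameras differed by 1–2 mm, and one side-camera reading over the yellow ring was spoiled by the ring's own colour and not used.
- **Other objects:** my last before/after image comparison was swamped by the arm and its shadows, so it does not independently show that nothing else moved. I did not knowingly touch any of them.

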